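Set the air regulator to its mark and pull the knob out to lock it

ROBOT

A 7-joint arm with a two-finger parallel gripper is mounted at the origin on a cart in front of the work surface, level with it; the furniture and walls round the work are solid. World frame = base frame: x ahead of the robot, y to its left, z up, the work surface at z = 0. Lengths are in mm, angles in rad, forces in N, time in s.
With the tool pointing down it reaches from about 400 to 875 mm from the base axis. Payload 4.4 kg.
Tool frame: the origin (TCP) lies midway between the tips of the shut fingers; the grasp point (between the pads) lies manip.tcp_to_grasp behind it (manip.tcp_to_grasp is the distance from the TCP to the grasp point, in mm); z points along the fingers, y is the direction in which the jaws open and shut (so a half turn about z gives the same grasp; the last joint's range is limited). The gripper opens to 85 mm and grips with 20 to 120 N. Pads are 22 mm wide; open, the fingers measure 114 mm over their backs; the gripper's body (76 mm by 85 mm) begins 54 mm behind the grasp point. The pads swing forward as they close: fully open they stand 13 mm farther back than shut.
Start: joints at [1.222, 0.628, 0.038, 1.517, -0.027, 0.996, -0.02], TCP at [181.407, -624.187, 231.313] pointing down, gripper open.
Joint ranges: [-3.06, 3.06], [-0.37, 2.12], [-1.25, 1.32], [0.18, 2.47], [-1.1, 4.24], [0.23, 1.98], [-2.94, 2.94]. Speed limits (rad/s): [2.57, 2.57, 3.14, 3.14, 3.14, 3.14, 3.14].

INTERFACE

Orientations are given as a 3x3 rotation matrix whose columns are the frame's x, y, z axes.
In Python, from plant import monitor, imaging, ticket, manip gives the robot as it stands.
- The arm moves only by the tool jog_arm, never from a script. Its argument "motion" is a list of rows, each a list of 5 numbers: the shift along the tool's x, y, z in cm, then the turn about the tool's z in rad, then the closure in counts, from 0 (fully open) to 255 (shut). In form: [[tx, ty, tz, twist, jaw], ...]. A call has exactly 10 rows; each row shifts and turns the commanded pose from where the row before left it, along the tool's axes as they then stand; what a row does not reach is not made up. A row lasts 1/12 s, in which the tool goes at most 41.7 mm and 7.16 degrees, less where a joint would pass 70% of its speed; a pose out of reach is approached as far as the arm can. A call is refused whole if a number of a shift passes 4.17 or a number of a turn 0.125, either way. A call with a gripper value outside its range is refused whole. The fingers move at their own pace and stop on an object; the grip force is fixed at half the most. Time passes only in rows, so rows that do not move let the fingers close, or fill a call up. It gives the time, the measured TCP pose, the force and the opening at its end, in the units of the state.
- monitor.sense(): the state, without advancing time (a new reading comes with each control period).
- imaging.snapshot(name): name is "scene" or "top"; returns a dict with "image" (420x560x3 uint8, red, green, blue), "K" (3x3 intrinsics, pixels), "k1" (the pictures are not rectified: a ray, as slopes to the right and down, at radius r is drawn at 1 + k1 r^2 times it, then the intrinsics apply), "R" (3x3) and "t" (3): a world point X has camera coordinates R X + t. Camera axes: x right, y down, z forward; pixel columns grow to the right and rows downward; lengths in mm; the calibration is good to about 2 mm. A picture is of the moment at which its call begins. There is no depth.
- ticket.close_job(): hands the job in, once; it reports no verdict.
Trained networks look in the newest picture that a camera, given by its name, has taken for a name from the list of things; names that differ only in an ending like _2 or _b are one class to them, and where a whole thing is asked for, a point or a joint stands for the part that bears it (a point fixed in the world has none). Each returns a list of dicts, best first, with "confidence" (0 to 1); they miss things now and then, are a little off and sometimes report something else, mostly with a low value. They report only what shows in the picture. A call takes as long as a camera call. They do not tell look-alikes from the thing itself.
- imaging.search_frame(thing, camera): "extent" ([centre column, centre row, width, height] in pixels, round what is visible of it).
The state is a dict: "t": time; "joints": joint angles; "qd": joint speeds; "effort": joint torques, N m; "tool_pos": TCP position; "orientation": TCP orientation; "ft_force": force on the tool from outside, world axes, zero at the start; "torque": the same for the moment, N m; "width": finger opening in mm.
Only numpy, scipy, OpenCV 4.12 (cv2) and the standard library are available. Lean on these libraries where they do the work, as an engineer would, in place of code of your own. Each camera call takes 0.05 s, during which the arm holds its last target. There are 200 camera calls.

TASK

Set the air regulator on the table: turn its knob clockwise until the pointer comes to the raised mark on the ring, feel for the lock notch, which lies a little to either side of the mark, by turning under a light upward pull, then pull the knob straight out until it is fully out and locked, and let go. Do not force it: where the knob resists it is not yet in the notch, so keep the pull gentle (well under 15 N). Leave the tweezers, mould, marker, cork and tin around it where they are.

Things in the scene. Friction and masses are not known exactly. Their poses are not given: they have to be found in the camera images.
- regulator: Air regulator fixed to the table, 135 mm high: steel foot plate 110 (x) x 130 (y) x 8 mm, square metal block 60 mm wide with a brass port on each side and a round gauge 46 mm across in front (-x), a bonnet 72 mm across, then the black mark ring and the black knob. Origin: centre of the foot's underside, on the knob's vertical axis. Its yaw varies.
- knob_grip (a point): On the knob's axis, at the height for the middle of the finger pads (122 mm over the table, knob in). The knob: a disc 62 mm across (86 to 98 mm over the table) with an upright grip bar on it, 52 mm long, 16 mm thick, top at 134 mm; nothing stands beside the bar. The point's x axis runs along the bar, -x towards the pointer; it rises with the knob.
- knob_pointer (a point): Tip of the knob's pointer: a short raised metal ridge on the disc at one end of the grip bar, 35 mm from the axis, 98 mm over the table (knob in). Turns and rises with the knob; the point's own -x axis points from the knob's axis to it.
- ring_mark (a point): Top of the mark: a raised metal rib, 11 x 4 mm, on the ring (80 mm across) just below the knob's disc; 40.5 mm from the knob's axis, 89 mm over the table, on the point's own -x side. The ring's setting varies and stays as it is. The pointer is at the mark when both lie in the same direction from the axis.
- knob_stem (a joint): Turn of the knob, rad, growing clockwise seen from above; hard stops at 0 and 1.7. It starts at 0 to 0.2, the mark lies at 0.85 to 1.05. Friction about 0.06 N m, no spring: stays where it is left. The notch that lets the knob out cannot be seen: it lies up to 17 degrees (0.3 rad) either side of the mark, differently each time, and is only 6 degrees (0.11 rad) wide.
- knob (a joint): How far the knob is pulled out (straight up), m: 0 in, 0.013 fully out (hard stop). Friction 2.5 N plus 0.6 N weight, no spring: stays where it is left. The first 2 mm are free at any angle; further out it goes freely only in the notch, elsewhere a hidden pin on it lifts the sprung lock plate. In the notch it can turn no more than 4 degrees either way.
- lock_plate (a joint): How far a knob pulled outside the notch has forced up the sprung lock plate in the bonnet, m: 0 at rest. It gives from 6 N (besides the knob's friction) and 1 mm per further newton; above 0.008 (14 N, some 17 N of pull) it is overstrained. Turned slowly under a pull of about 10 to 13 N, the knob's resistance drops to friction alone at the notch.
- tweezers_long: Long grey metal tweezers lying left of the regulator, 195 x 22 x 11 mm; origin at the centre of the underside. Bystander.
- optic_mould: Round brass mould with a ribbed hole, 68 mm across, 54 mm high, right of the regulator; origin at the centre of the underside. Bystander.
- marker: White marker pen with black cap, 135 x 17 x 16 mm, lying in front and right of the regulator; origin at the centre of the underside. Bystander.
- cork_big: Cork stopper, 33 mm across, 32 mm high, in front of the regulator; origin at the centre of the underside. Bystander.
- wax_tin: Round flat grey tin, 67 mm across, 24 mm high, in front and left of the regulator; origin at the centre of the underside. Bystander.
Things that resemble listed ones, but are neither listed nor needed, are in the scene too. Leave any red look-alike of the regulator alone.

How it is judged (in metres and radians):
On the way:
1. the pointer is brought to the mark (within 23 degrees) with the knob not yet pulled out (less than 9 mm) (angle between the x axis of knob_pointer and the x axis of ring_mark, either way round below 0.4 rad and value of joint knob below 0.009 m), for 0.1 s.
At the end, for the whole second after the job is handed in: the knob is out by more than 10 of its 13 mm and at rest, in the notch (lock plate forced up by less than 2 mm), its pointer within 23 degrees of the mark (value of joint knob above 0.01 m and value of joint lock_plate below 0.002 m and angle between the x axis of knob_pointer and the x axis of ring_mark, either way round below 0.4 rad and velocity of joint knob between -0.005 and 0.005 m/s); the robot touches nothing.
It fails at once if the knob is forced: the lock plate is pushed up by more than 8 mm (14 N) (value of joint lock_plate above 0.008 m).
It fails at once if a bystander is shifted by more than 20 mm (distance of any of tweezers_long, optic_mould, marker, cork_big, wax_tin from where it was at the start of the episode above 0.02 m).
It also fails if it takes over 54 s, if anything falls off the work surface, if the arm or the gripper's body presses on something with over 40 N, if the wrist force passes 120 N, or if a joint passes its speed limit or range.

## Working session

There is one attempt and no reset: what is moved stays moved. The work goes in short steps, Python scripts to look and compute and a tool call to move; the robot and the scene stay as the last step left them, time stands still between calls to the robot, and variables do not carry over. Pictures are saved under pics/ and viewed, about 8 in all and at most 12, crops included, and the job is handed in when it is done.

Besides the shell and the picture viewer there is one more tool, called after ">>>" as name(argument=value, ...) on one line, values as JSON. jog_arm: Moves the arm, as the interface text tells. Its arguments: {"type":"object","properties":{"motion":{"type":"array"}},"required":["motion"]}

```bash
mkdir -p pics; ls; python3 - <<'E'
from plant import monitor, imaging, ticket, manip
import cv2, numpy as np
s=monitor.sense(); print({k:np.round(v,3).tolist() for k,v in s.items()}, manip.tcp_to_grasp)
ims=[]
for c in("scene","top"):
    d=imaging.snapshot(c); cv2.imwrite(f"pics/{c}0.png",d["image"][:,:,::-1])
    print(c,d["K"].tolist(),d["k1"],np.round(d["R"],4).tolist(),np.round(d["t"],1).tolist())
    for th in("regulator","knob_grip","knob_pointer","ring_mark","wax_tin","cork_big"):
        print(th,[(round(r["confidence"],2),np.round(r["extent"],1).tolist()) for r in imaging.search_frame(th,c)[:3]])
E
```

```text
pics
{'t': 0.0, 'joints': [1.222, 0.629, 0.038, 1.518, -0.027, 0.996, -0.02], 'qd': [0.001, 0.001, 0.001, -0.001, -0.001, -0.001, -0.0], 'effort': [-0.0, -56.341, 1.226, -19.345, 0.011, 0.01, 0.0], 'tool_pos': [181.217, -623.565, 230.367], 'orientation': [[0.96, 0.279, -0.001], [0.279, -0.96, 0.002], [-0.0, -0.002, -1.0]], 'ft_force': [0.181, 0.114, 0.834], 'torque': [-0.005, 0.015, -0.051], 'width': 85.16} 18.700000000000003
scene [[515.6582005827178, 0.0, 280.5719699701102], [0.0, 515.6582005827178, 206.42087215568253], [0.0, 0.0, 1.0]] -0.1942649292068117 [[-0.7242, -0.6893, -0.0212], [-0.3388, 0.3824, -0.8596], [0.6006, -0.6153, -0.5105]] [387.9, 204.5, 788.5]
regulator [(0.73, [387.0, 199.9, 75.0, 74.9]), (0.69, [252.6, 233.7, 85.1, 88.8])]
knob_grip [(0.7, [391.9, 176.1, 29.8, 31.9]), (0.67, [251.7, 209.4, 35.2, 32.1])]
knob_pointer [(0.89, [250.1, 208.4, 35.4, 31.2])]
ring_mark [(0.64, [391.9, 189.2, 43.5, 16.0]), (0.62, [250.6, 219.5, 44.1, 23.2])]
wax_tin [(0.81, [233.7, 289.1, 36.0, 37.1]), (0.61, [252.3, 207.9, 34.7, 31.5])]
cork_big [(0.63, [269.5, 270.3, 13.4, 24.2])]
top [[428.33110182971967, 0.0, 279.69047348344975], [0.0, 428.33110182971967, 199.38687531322714], [0.0, 0.0, 1.0]] -0.08296781362498291 [[-0.0199, -0.9994, 0.0282], [-0.9925, 0.0163, -0.1215], [0.121, -0.0304, -0.9922]] [79.9, 450.5, 1057.5]
regulator [(0.74, [255.1, 187.8, 51.8, 43.7]), (0.59, [367.4, 234.4, 50.1, 41.0])]
knob_grip [(0.85, [253.4, 182.3, 29.1, 25.2]), (0.67, [374.1, 231.6, 28.3, 27.3])]
knob_pointer [(0.93, [376.7, 231.3, 26.6, 22.5]), (0.64, [255.6, 183.6, 28.6, 25.9])]
ring_mark [(0.53, [255.0, 185.2, 37.7, 34.0]), (0.52, [371.0, 234.1, 21.4, 34.1]), (0.33, [257.9, 188.0, 49.7, 43.8])]
wax_tin [(0.56, [189.7, 197.5, 13.5, 74.2])]
cork_big []
```

```bash
python3 - <<'E'
import cv2, numpy as np
a=cv2.imread("pics/scene0.png");b=cv2.imread("pics/top0.png")
x=cv2.resize(a[150:320,180:440],(800,523),interpolation=cv2.INTER_CUBIC)
cv2.imwrite("pics/a.png",x)
cv2.imwrite("pics/b.png",cv2.resize(b[140:280,170:410],(800,467),interpolation=cv2.INTER_CUBIC))
E
```

```text
(no output)
```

View pics/a.png

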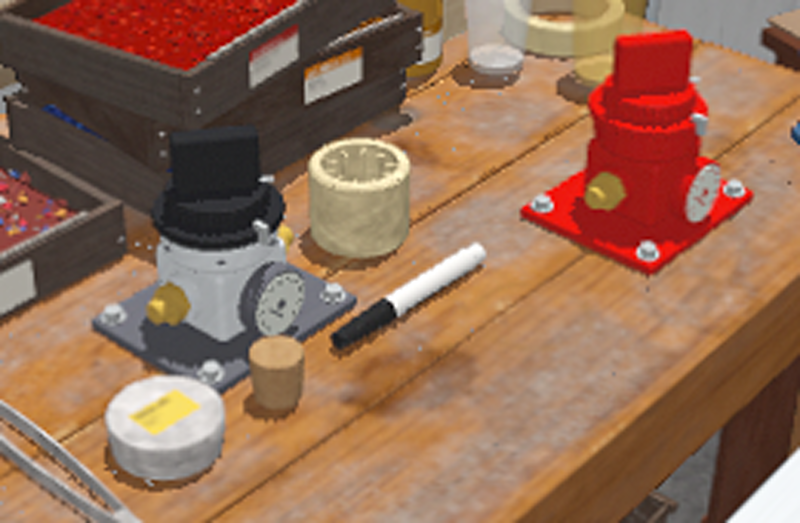

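View pics/b.png

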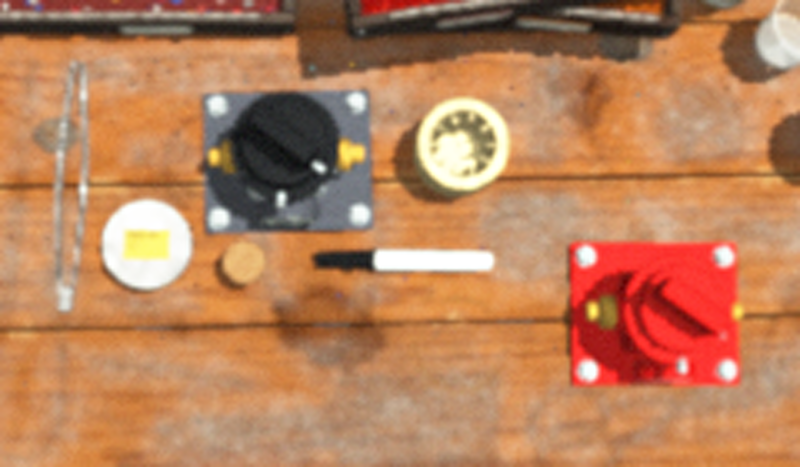

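The pictures show the black regulator (top crop foot centre about (288,159)). Its pointer is at (319,166), lower right, and the ring mark at (281,199), at the bottom. The red look-alike is far right. Next I'll convert these to positions.

```bash
cat > h.py <<'E'
import numpy as np, cv2
from plant import monitor, imaging, ticket, manip
def ray(d,uv,z):
    D=np.array([d["k1"],0,0,0,0.])
    p=cv2.undistortPoints(np.array([[uv]],float),d["K"],D)[0,0]
    R=np.array(d["R"]);C=-R.T@d["t"];v=R.T@np.array([p[0],p[1],1]); return C+v*(z-C[2])/v[2]
def proj(d,X):
    c=np.array(d["R"])@X+d["t"];s=c[:2]/c[2];s=s*(1+d["k1"]*(s@s));K=np.array(d["K"]);return K[:2,:2]@s+K[:2,2]
E
python3 - <<'E'
from h import *
d=imaging.snapshot("top"); e=imaging.snapshot("scene")
f=lambda u,v:(170+u*.3-.35,140+v*.3-.35)
B=[ray(d,f(*p),11)[:2] for p in((217,104),(358,101),(218,216),(360,214))]
c=np.mean(B,0);print("bolts",np.round(B,1).tolist(),"centre",c)
yaw=(B[0]+B[2]-B[1]-B[3]);print("yaw",np.degrees(np.arctan2(yaw[1],yaw[0]))-90)
P=ray(d,f(319,166),98)[:2];M=ray(d,f(281,199),89)[:2]
for n,q in(("ptr",P),("mark",M)):
    v=q-c;print(n,q,np.hypot(*v),np.degrees(np.arctan2(v[1],v[0])))
g=lambda u,v:(180+u*.325-.35,150+v*.325-.35)
Bs=[ray(e,g(*p),11)[:2] for p in((113,314),(211,371),(335,293))];print("scene bolts",np.round(Bs,1).tolist(),(Bs[0]+Bs[2])/2)
Ms=ray(e,g(261,228),89)[:2];v=Ms-(Bs[0]+Bs[2])/2;print("mark s",Ms,np.hypot(*v),np.degrees(np.arctan2(v[1],v[0])))
for p in((244,133),(172,140),(257,128),(205,127)): print(ray(e,g(*p),134))
print(ray(d,f(287,137),98))
E
```

```text
bolts [[529.9, 185.8], [530.6, 76.5], [442.6, 185.7], [442.3, 76.7]] centre [486.3672788  131.16505924]
yaw 0.11569253319227357
ptr [467.39835357 107.33613699] 30.45714464554523 -128.52141311100917
mark [445.34600223 134.85263018] 41.18668851057779 174.86325409569088
scene bolts [[528.7, 185.8], [441.1, 184.3], [441.3, 76.3]] [484.99679524 131.07198797]
mark s [441.67777319 137.77838293] 43.835070484910204 171.19966928809333
[471.2292477  120.05934702 134.        ]
[496.88575753 153.76378865 134.        ]
[469.78967914 110.75500112 134.        ]
[493.80156816 130.25208983 134.        ]
[488.60809986 129.76794648  98.        ]
```

>>> jog_arm(motion=[[3, -2.4, 0, 0, 0], [3, -2.4, 0, 0, 0], [3, -2.4, 0, 0, 0], [3, -2.4, 0, 0, 0], [3, -2.4, 0, 0, 0], [3, -2.4, 0, 0, 0], [3, -2.4, 0, 0, 0], [3, -2.4, 0, 0, 0], [3, -2.4, 0, 0, 0], [3, -2.4, 0, 0, 0]])

```text
t: 1.63
tool_pos: [403.4, -308.5, 231.7]
orientation: [[0.96, 0.279, 0.001], [0.279, -0.96, -0.0], [0.001, 0.001, -1.0]]
ft_force: [0.5, -0.6, -0.4]
width: 85.4
```

>>> jog_arm(motion=[[2, -3.6, 0, 0, 0], [2, -3.6, 0, 0, 0], [2, -3.6, 0, 0, 0], [2, -3.6, 0, 0, 0], [2, -3.6, 0, 0, 0], [2, -3.6, 0, 0, 0], [2, -3.6, 0, 0, 0], [2, -3.6, 0, 0, 0], [2, -3.6, 0, 0, 0], [2, -3.6, 0, 0, 0]])

```text
t: 2.47
tool_pos: [494.4, 93.6, 231.7]
orientation: [[0.96, 0.279, 0.001], [0.279, -0.96, 0.0], [0.001, 0.0, -1.0]]
ft_force: [0.8, -1.4, 0.1]
width: 85.3
```

>>> jog_arm(motion=[[0.1, -1.9, 0, 0, 0], [0.2, -1.9, 0, 0, 0], [0, 0, 0, -0.1, 0], [0, 0, 0, -0.1, 0], [0, 0, 0, -0.1, 0], [0, 0, 0, -0.1, 0], [0, 0, 0, -0.1, 0], [0, 0, 0, -0.12, 0], [0, 0, 0, 0, 0], [0, 0, 0, 0, 0]])

```text
t: 3.3
tool_pos: [486.6, 128.7, 231.4]
orientation: [[0.622, 0.783, 0.0], [0.783, -0.622, 0.0], [0.0, 0.0, -1.0]]
ft_force: [0.3, -0.5, -0.3]
width: 85.5
```

```bash
python3 - <<'E'
from h import *
s=monitor.sense(); print(np.round(s["joints"],3),s["tool_pos"])
ims=[]
for c,(u,v) in(("scene",(252,210)),("top",(255,185))):
    d=imaging.snapshot(c); im=d["image"][:,:,::-1].copy()
    ims.append(cv2.resize(im[v-40:v+40,u-40:u+40],(400,400),interpolation=cv2.INTER_CUBIC))
cv2.imwrite("pics/c.png",np.hstack(ims))
E
```

```text
[-0.16   0.426 -0.215  1.916  0.122  0.813 -1.113] [486.55388513 128.66205374 231.44304211]
```

View pics/c.png

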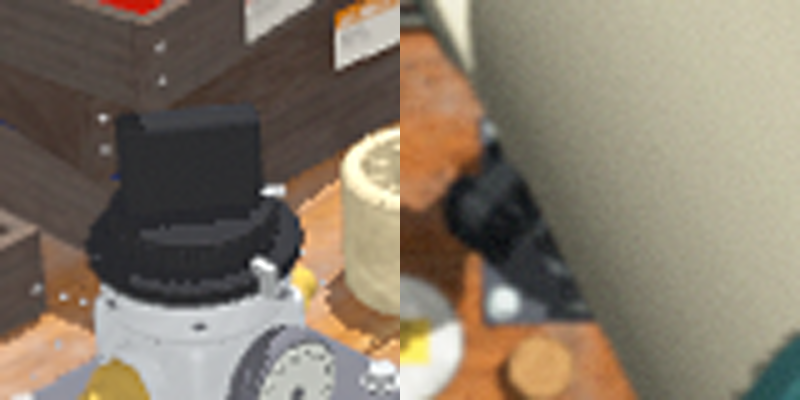

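```bash
python3 - <<'E'
from h import *
e=imaging.snapshot("scene")
for z in (134,):
  for p in((118,117),(258,120),(140,108),(253,104),(188,113)): print(p,ray(e,(212+p[0]/5-.4,170+p[1]/5-.4),z))
print(ray(e,(212+273/5-.4,170+191/5-.4),98), ray(e,(212+263/5-.4,170+262/5-.4),89))
th=np.radians(51.5);a=np.array([np.cos(th),np.sin(th)]);n=np.array([-a[1],a[0]])
for i,j in((1,1),(1,-1),(-1,-1),(-1,1)):
    q=np.array([486,131])+26*i*a+8*j*n; print(i,j,(proj(e,np.array([*q,134]))-[212,170]+.4)*5)
E
```

```text
(118, 117) [503.26527662 148.85628918 134.        ]
(258, 120) [463.56167265 116.86331535 134.        ]
(140, 108) [502.21770203 139.01633194 134.        ]
(253, 104) [473.38975848 109.68423505 134.        ]
(188, 113) [486.31473158 130.004871   134.        ]
[467.88025943 106.70443943  98.        ] [446.19533309 133.97848491  89.        ]
1 1 [116.2397637  131.26825526]
1 -1 [113.54299957 109.88998118]
-1 -1 [255.64768614  97.65439739]
-1 1 [260.44415139 118.75058773]
```

>>> jog_arm(motion=[[0.1, -0.1, 1.6, 0.03, 0], [0, 0, 1.6, 0, 0], [0, 0, 1.6, 0, 0], [0, 0, 1.6, 0, 0], [0, 0, 1.6, 0, 0], [0, 0, 1.6, 0, 0], [0, 0, 1.6, 0, 0], [0, 0, 1.6, 0, 0], [0, 0, 0, 0, 0], [0, 0, 0, 0, 0]])

```text
t: 4.28
tool_pos: [485.8, 130.2, 102.9]
orientation: [[0.643, 0.766, -0.002], [0.766, -0.643, -0.001], [-0.002, -0.001, -1.0]]
ft_force: [0.7, 0.6, -0.6]
width: 85.5
```

>>> jog_arm(motion=[[0, 0, 0, 0, 255], [0, 0, 0, 0, 255], [0, 0, 0, 0, 255], [0, 0, 0, 0, 255], [0, 0, 0, 0, 255], [0, 0, 0, 0, 255], [0, 0, 0, 0, 255], [0, 0, 0, 0, 255], [0, 0, 0, 0, 255], [0, 0, 0, 0, 255]])

```text
t: 5.12
tool_pos: [485.6, 131.0, 103.9]
orientation: [[0.642, 0.766, -0.001], [0.766, -0.642, 0.001], [0.0, -0.001, -1.0]]
ft_force: [-2.4, 1.1, 6.7]
width: 15.1
```

>>> jog_arm(motion=[[0, 0, 0, 0.1, 255], [0, 0, 0, 0.1, 255], [0, 0, 0, 0.1, 255], [0, 0, 0, 0.1, 255], [0, 0, 0, 0.1, 255], [0, 0, 0, 0.1, 255], [0, 0, 0, 0, 255], [0, 0, 0, 0, 255], [0, 0, 0, 0, 255], [0, 0, 0, 0, 255]])

```text
t: 5.95
tool_pos: [485.9, 130.2, 103.9]
orientation: [[0.963, 0.269, -0.0], [0.269, -0.963, -0.0], [-0.0, -0.0, -1.0]]
ft_force: [-1.7, -0.2, 6.8]
width: 14.9
```

>>> jog_arm(motion=[[0, 0, -0.05, 0, 255], [0, 0, -0.05, 0, 255], [0, 0, -0.05, 0, 255], [0, 0, -0.05, 0, 255], [0, 0, 0, 0, 255], [0, 0, 0, 0, 255], [0, 0, 0, 0, 255], [0, 0, 0, 0, 255], [0, 0, 0, 0, 255], [0, 0, 0, 0, 255]])

```text
t: 6.78
tool_pos: [485.9, 130.2, 105.2]
orientation: [[0.963, 0.269, -0.001], [0.269, -0.963, -0.0], [-0.001, -0.0, -1.0]]
ft_force: [-1.7, 0.2, -1.8]
width: 15.1
```

>>> jog_arm(motion=[[0, 0, -0.03, 0, 255], [0, 0, -0.03, 0, 255], [0, 0, -0.03, 0, 255], [0, 0, -0.03, 0, 255], [0, 0, 0, 0, 255], [0, 0, 0, 0, 255], [0, 0, 0, 0, 255], [0, 0, 0, 0, 255], [0, 0, 0, 0, 255], [0, 0, 0, 0, 255]])

```text
t: 7.62
tool_pos: [485.9, 130.2, 106.3]
orientation: [[0.963, 0.269, -0.001], [0.269, -0.963, -0.0], [-0.001, -0.0, -1.0]]
ft_force: [-2.5, 1.1, -6.9]
width: 15.1
```

>>> jog_arm(motion=[[0, 0, -0.02, 0, 255], [0, 0, -0.02, 0, 255], [0, 0, -0.02, 0, 255], [0, 0, 0, 0, 255], [0, 0, 0, 0, 255], [0, 0, 0, 0, 255], [0, 0, 0, 0, 255], [0, 0, 0, 0, 255], [0, 0, 0, 0, 255], [0, 0, 0, 0, 255]])

```text
t: 8.45
tool_pos: [485.9, 130.2, 107.0]
orientation: [[0.963, 0.269, -0.001], [0.269, -0.963, -0.0], [-0.001, -0.0, -1.0]]
ft_force: [-4.2, 0.4, -10.7]
width: 15.2
```

>>> jog_arm(motion=[[0, 0, 0, 0.01, 255], [0, 0, 0, 0.01, 255], [0, 0, 0, 0.01, 255], [0, 0, 0, 0.01, 255], [0, 0, 0, 0.01, 255], [0, 0, 0, 0.01, 255], [0, 0, 0, 0.01, 255], [0, 0, 0, 0, 255], [0, 0, 0, 0, 255], [0, 0, 0, 0, 255]])

```text
t: 9.28
tool_pos: [486.0, 130.1, 107.0]
orientation: [[0.98, 0.201, -0.001], [0.201, -0.98, -0.0], [-0.001, 0.0, -1.0]]
ft_force: [-5.3, -0.6, -10.8]
width: 15.3
```

```bash
python3 -c "
from h import *
s=monitor.sense();print(s['ft_force'],s['torque'],s['joints'])"
```

```text
[ -5.33132295  -0.61622336 -10.79250767] [-0.13179674  1.14003701  0.0564396 ] [-0.3375213   0.61340007  0.0297542   2.03613465 -0.03605735  0.49316016
 -1.64965321]
```

>>> jog_arm(motion=[[-0.03, 0, 0, 0.01, 255], [0, 0, 0, 0.01, 255], [0, 0, 0, 0.01, 255], [0, 0, 0, 0.01, 255], [0, 0, 0, 0.01, 255], [0, 0, 0, 0.01, 255], [0, 0, 0, 0.01, 255], [0, 0, 0, 0, 255], [0, 0, 0, 0, 255], [0, 0, 0, 0, 255]])

```text
t: 10.12
tool_pos: [485.9, 130.0, 107.1]
orientation: [[0.991, 0.132, -0.0], [0.132, -0.991, -0.0], [-0.0, 0.0, -1.0]]
ft_force: [-4.4, -2.2, -9.4]
width: 14.9
```

>>> jog_arm(motion=[[0, 0, 0, 0.01, 255], [0, 0, 0, 0.01, 255], [0, 0, 0, 0.01, 255], [0, 0, 0, 0.01, 255], [0, 0, 0, 0.01, 255], [0, 0, 0, 0.01, 255], [0, 0, 0, 0.01, 255], [0, 0, 0, 0, 255], [0, 0, 0, 0, 255], [0, 0, 0, 0, 255]])

```text
t: 10.95
tool_pos: [485.9, 129.9, 107.1]
orientation: [[0.998, 0.062, -0.0], [0.062, -0.998, -0.0], [-0.0, 0.0, -1.0]]
ft_force: [-6.1, -0.7, -10.8]
width: 15.0
```

>>> jog_arm(motion=[[-0.03, 0, 0, 0.01, 255], [0, 0, 0, 0.01, 255], [0, 0, 0, 0.01, 255], [0, 0, 0, 0.01, 255], [0, 0, 0, 0.01, 255], [0, 0, 0, 0.01, 255], [0, 0, 0, 0.01, 255], [0, 0, 0, 0, 255], [0, 0, 0, 0, 255], [0, 0, 0, 0, 255]])

```text
t: 11.78
tool_pos: [485.7, 130.0, 107.1]
orientation: [[1.0, -0.008, 0.0], [-0.008, -1.0, -0.0], [0.0, 0.0, -1.0]]
ft_force: [-4.7, -3.5, -10.0]
width: 15.7
```

>>> jog_arm(motion=[[0, 0, 0, 0.01, 255], [0, 0, 0, 0.01, 255], [0, 0, 0, 0.01, 255], [0, 0, 0, 0.01, 255], [0, 0, 0, 0.01, 255], [0, 0, 0, 0.01, 255], [0, 0, 0, 0.01, 255], [0, 0, 0, 0, 255], [0, 0, 0, 0, 255], [0, 0, 0, 0, 255]])

```text
t: 12.62
tool_pos: [485.9, 129.9, 107.8]
orientation: [[0.997, -0.078, 0.001], [-0.078, -0.997, 0.0], [0.001, -0.0, -1.0]]
ft_force: [-5.6, -4.8, -3.6]
width: 15.3
```

>>> jog_arm(motion=[[-0.03, 0.03, 0, 0.01, 255], [0, 0, 0, 0.01, 255], [0, 0, -0.03, 0, 255], [0, 0, -0.03, 0, 255], [0, 0, -0.03, 0, 255], [0, 0, -0.03, 0, 255], [0, 0, 0, 0, 255], [0, 0, 0, 0, 255], [0, 0, 0, 0, 255], [0, 0, 0, 0, 255]])

```text
t: 13.45
tool_pos: [485.9, 129.8, 109.1]
orientation: [[0.995, -0.098, 0.001], [-0.098, -0.995, 0.0], [0.001, -0.0, -1.0]]
ft_force: [-4.4, -4.0, -2.6]
width: 15.1
```

```bash
python3 -c "
from h import *
s=monitor.sense();print(s['ft_force'],s['torque'],s['tool_pos'])"
```

```text
[-4.41221693 -4.02712281 -2.64154616] [-0.93299525  1.25678808 -0.03286853] [485.85814174 129.83174103 109.11009203]
```

Now it rises at friction force, so it is in the notch. I'll pull on.

>>> jog_arm(motion=[[0, 0, -0.04, 0, 255], [0, 0, -0.04, 0, 255], [0, 0, -0.04, 0, 255], [0, 0, -0.04, 0, 255], [0, 0, -0.04, 0, 255], [0, 0, -0.04, 0, 255], [0, 0, -0.04, 0, 255], [0, 0, 0, 0, 255], [0, 0, 0, 0, 255], [0, 0, 0, 0, 255]])

```text
t: 14.28
tool_pos: [485.9, 129.8, 112.0]
orientation: [[0.995, -0.098, 0.001], [-0.098, -0.995, 0.0], [0.001, -0.0, -1.0]]
ft_force: [-6.0, -3.2, -2.1]
width: 15.1
```

>>> jog_arm(motion=[[0, 0, -0.04, 0, 255], [0, 0, -0.04, 0, 255], [0, 0, -0.04, 0, 255], [0, 0, -0.04, 0, 255], [0, 0, -0.04, 0, 255], [0, 0, -0.04, 0, 255], [0, 0, -0.04, 0, 255], [0, 0, 0, 0, 255], [0, 0, 0, 0, 255], [0, 0, 0, 0, 255]])

```text
t: 15.12
tool_pos: [485.9, 129.8, 114.8]
orientation: [[0.995, -0.098, 0.001], [-0.098, -0.995, 0.0], [0.001, -0.0, -1.0]]
ft_force: [-4.6, -3.2, -2.5]
width: 15.2
```

>>> jog_arm(motion=[[0, 0, -0.03, 0, 255], [0, 0, -0.03, 0, 255], [0, 0, -0.03, 0, 255], [0, 0, -0.03, 0, 255], [0, 0, -0.03, 0, 255], [0, 0, -0.03, 0, 255], [0, 0, 0, 0, 255], [0, 0, 0, 0, 255], [0, 0, 0, 0, 255], [0, 0, 0, 0, 255]])

```text
t: 15.95
tool_pos: [485.9, 129.8, 116.6]
orientation: [[0.995, -0.098, 0.001], [-0.098, -0.995, 0.0], [0.001, -0.001, -1.0]]
ft_force: [-5.3, -2.3, -3.2]
width: 15.3
```

>>> jog_arm(motion=[[0, 0, -0.03, 0, 255], [0, 0, -0.03, 0, 255], [0, 0, 0, 0, 255], [0, 0, 0, 0, 255], [0, 0, 0, 0, 255], [0, 0, 0, 0, 255], [0, 0, 0, 0, 255], [0, 0, 0, 0, 255], [0, 0, 0, 0, 255], [0, 0, 0, 0, 255]])

```text
t: 16.78
tool_pos: [485.9, 129.8, 117.1]
orientation: [[0.995, -0.098, 0.001], [-0.098, -0.995, 0.0], [0.001, -0.0, -1.0]]
ft_force: [-4.3, -2.5, -2.7]
width: 14.6
```

>>> jog_arm(motion=[[0, 0, -0.03, 0, 255], [0, 0, 0, 0, 255], [0, 0, 0, 0, 255], [0, 0, -0.03, 0, 255], [0, 0, 0, 0, 255], [0, 0, 0, 0, 255], [0, 0, 0, 0, 255], [0, 0, 0, 0, 255], [0, 0, 0, 0, 255], [0, 0, 0, 0, 255]])

```text
t: 17.62
tool_pos: [485.8, 129.9, 117.1]
orientation: [[0.995, -0.097, 0.001], [-0.097, -0.995, 0.0], [0.001, -0.0, -1.0]]
ft_force: [-2.8, -3.4, -2.9]
width: 15.2
```

>>> jog_arm(motion=[[0, 0, -0.03, 0, 255], [0, 0, -0.03, 0, 255], [0, 0, 0, 0, 255], [0, 0, 0, 0, 255], [0, 0, 0, 0, 255], [0, 0, 0, 0, 255], [0, 0, 0, 0, 255], [0, 0, 0, 0, 255], [0, 0, 0, 0, 255], [0, 0, 0, 0, 255]])

```text
t: 18.45
tool_pos: [485.4, 130.1, 117.3]
orientation: [[0.995, -0.097, 0.0], [-0.097, -0.995, 0.0], [0.0, -0.0, -1.0]]
ft_force: [0.8, -2.0, -17.3]
width: 15.1
```

```bash
python3 - <<'E'
from h import *
s=monitor.sense();print(s['ft_force'],s['torque'],s['tool_pos'])
d=imaging.snapshot("scene"); im=d["image"][:,:,::-1]
u,v=252,205
cv2.imwrite("pics/d.png",cv2.resize(im[v-45:v+45,u-60:u+60],(800,600),interpolation=cv2.INTER_CUBIC))
E
```

```text
[  0.83996874  -1.96070132 -17.29017672] [-0.59759759 -0.11058371 -0.00121454] [485.42980572 130.05087417 117.33356102]
```

View pics/d.png

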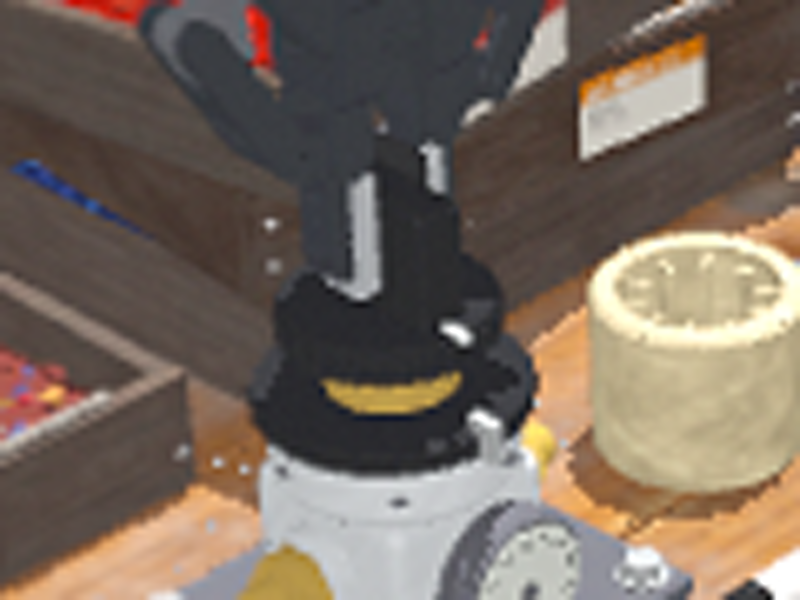

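The picture shows the knob raised, with a yellow band under its disc (about (390,390)) and the pointer (455,330) in line with the mark (487,430). The jump to 17 N at 117.3 mm is the end stop after 13 mm of travel. Now I'll ease the pull and let go.

>>> jog_arm(motion=[[0, 0, 0.06, 0, 255], [0, 0, 0.06, 0, 255], [0, 0, 0, 0, 255], [0, 0, 0, 0, 255], [0, 0, 0, 0, 0], [0, 0, 0, 0, 0], [0, 0, 0, 0, 0], [0, 0, 0, 0, 0], [0, 0, 0, 0, 0], [0, 0, 0, 0, 0]])

```text
t: 19.33
tool_pos: [485.7, 130.1, 116.5]
orientation: [[0.995, -0.097, 0.001], [-0.097, -0.995, 0.0], [0.001, -0.0, -1.0]]
ft_force: [-0.1, 0.6, -0.0]
width: 84.6
```

>>> jog_arm(motion=[[0, 0, 0, 0, 0], [0, 0, 0, 0, 0], [0, 0, 0, 0, 0], [0, 0, -1.5, 0, 0], [0, 0, -1.5, 0, 0], [0, 0, -1.5, 0, 0], [0, 0, -1.5, 0, 0], [0, 0, -1.5, 0, 0], [0, 0, -1.5, 0, 0], [0, 0, 0, 0, 0]])

```text
t: 20.17
tool_pos: [487.0, 130.3, 208.8]
orientation: [[0.995, -0.097, 0.005], [-0.097, -0.995, 0.002], [0.005, -0.002, -1.0]]
ft_force: [0.9, 0.6, 0.8]
width: 85.7
```

```bash
python3 - <<'E'
from h import *
s=monitor.sense();print(s['ft_force'],s['tool_pos'],s['width'])
d=imaging.snapshot("scene"); im=d["image"][:,:,::-1]
cv2.imwrite("pics/e.png",cv2.resize(im[130:320,140:390],(790,600),interpolation=cv2.INTER_CUBIC))
E
```

```text
[0.86498838 0.60419827 0.81899221] [487.03165179 130.25854065 208.77124324] 85.66459275950828
```

View pics/e.png

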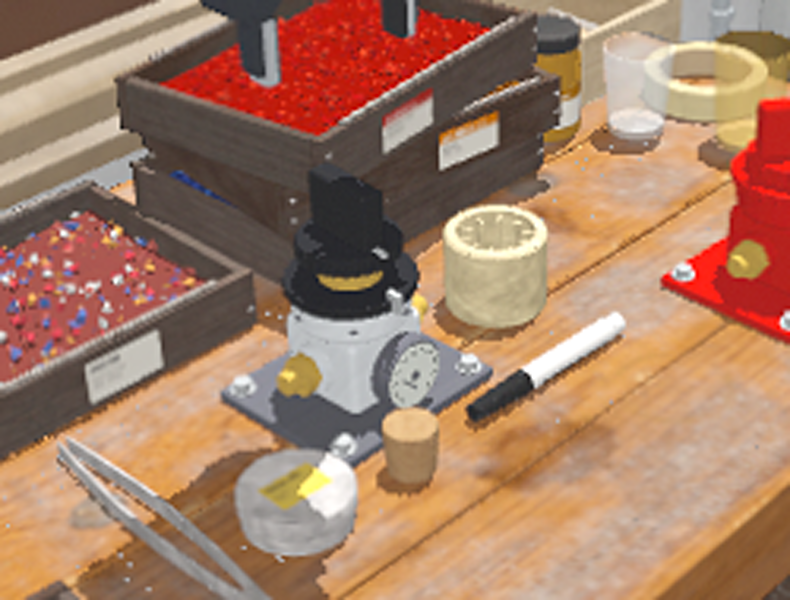

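The released knob has stayed out: the yellow band shows at (350,280). The fingers are well clear and the bystanders look unmoved.

```bash
python3 -c "
from plant import ticket; print(ticket.close_job())"
```

```text
the job is handed in; nothing more can be done
None
```

The regulator is set: the knob is in its notch, pulled out to the hard stop and released. I handed the job in at about 20 s of the 54 s allowed; it reported no verdict.

- **Finding the notch:** I gripped the bar, turned it 0.6 rad clockwise, then felt onward under a pull of 9–11 N. The pull dropped to 3.6 N with the pointer within a few degrees of the mark.
- **Pulling out:** The knob rose at 2–4 N of pull, through about 13 mm of measured travel.
- **Last checks:** The final picture shows the knob standing out after release, the fingers clear of it, and the tweezers, mould, marker, cork and tin apparently unmoved. I judged the bystanders by eye, without measuring them.
- **Above the advised pull:** The pull rose to 17 N at the end, above your 15 N guide. This was against the end stop with the knob in the notch. I could not read the lock plate itself, so I take it not to have been forced from the friction-only pull before that.

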